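Ready the wash box for a turned sleeve

ROBOT

A 6-joint arm with a two-finger parallel gripper is mounted at the origin on a cart in front of the work surface, level with it; the furniture and walls round the work are solid. World frame = base frame: x ahead of the robot, y to its left, z up, the work surface at z = 0. Lengths are in mm, angles in rad, forces in N, time in s.
With the tool pointing down it reaches from about 300 to 775 mm from the base axis. Payload 14.6 kg.
Tool frame: the origin (TCP) lies between the finger pads; the fingertips stand 11 mm ahead of it and the grasp point (between the pads) lies 8 mm behind it; z points along the fingers, y is the direction in which the jaws open and shut (so a half turn about z gives the same grasp; the last joint's range is limited). The gripper opens to 94 mm and grips with 3 to 60 N. Pads are 16 mm wide; open, the fingers measure 119 mm over their backs; the gripper's body (75 mm by 177 mm) begins 78 mm behind the grasp point.
Start: joints at [1.189, 0.3, 1.521, -0, 1.321, -0.067], TCP at [170.292, 522.963, 216.446] pointing down, gripper open.
Joint ranges: [-3.03, 3.03], [-0.79, 2.21], [0.23, 2.52], [-1.04, 4.18], [0, 3.07], [-2.55, 2.55]. Speed limits (rad/s): [2.22, 2.22, 2.57, 3.14, 3.14, 3.14].

INTERFACE

Orientations are given as [roll, pitch, yaw] about the fixed x, y, z axes, in that order (R = Rz(yaw) Ry(pitch) Rx(roll)).
In Python, from cell import * gives the robot as it stands.
- The arm moves only by the tool arm_command, never from a script. Its argument "deltas" is a list of rows, each an object with "xyz": the shift along the world's x, y, z in m, a list of three; "turn": the turn, a rotation vector about the world's x, y, z in rad, a list of three. A call has 1 to 12 rows; each row shifts and turns the commanded pose from where the row before left it; what a row does not reach is not made up. A row lasts 1/8 s, in which the tool goes at most 62.5 mm and 10.7 degrees, less where a joint would pass 70% of its speed; a pose out of reach is approached as far as the arm can. A call with a gripper value outside its range is refused whole. "gripper" is the closure, from 0 (fully open) to 1 (shut), set as the call begins (left out, the last holds). The fingers move at their own pace and stop on an object; "force" is the grip in N (left out, the last holds). Time passes only in rows, so rows that do not move let the fingers close. It gives the time, the measured TCP pose, the force and the opening at its end, in the units of the state.
- read_state(): the state, without advancing time (a new reading comes with each control period).
- camera(name): name is "side" or "top" or "wrist"; returns a dict with "color" (400x640x3 uint8, red, green, blue), "fx", "fy", "cx", "cy" (pixels), "rvec" (rotation vector, rad) and "tvec" (3), from world to camera coordinates, as OpenCV has them; the wrist camera has in their place "mount" (4x4, takes a point from camera to tool coordinates, whose origin is the TCP and whose axes are the flange's). Camera axes: x right, y down, z forward; pixel columns grow to the right and rows downward; lengths in mm; the calibration is good to about 2 mm. A picture is of the moment at which its call begins: read the wrist's pose just before it. There is no depth.
- sign_off(): hands the job in, once; it reports no verdict.
The state is a dict: "clock": time; "joints": joint angles; "qd": joint speeds; "effort": joint torques, N m; "eef_pos": TCP position; "eef_rot": TCP orientation; "wrist_force": force on the tool from outside, world axes, zero at the start; "moment": the same for the moment, N m; "finger_gap": finger opening in mm.
Only numpy, scipy, OpenCV 4.12 (cv2) and the standard library are available. Lean on these libraries where they do the work, as an engineer would, in place of code of your own. Each camera call takes 0.05 s, during which the arm holds its last target.

TASK

Get the sleeve ready for washing: stand the toppled steel sleeve upright on its flange, wholly on the black mat, and let go of it. Then take the blue cover of the wash box by its black handle bar and raise it past its balance point (red mark on the quadrant at its side), where its spring begins to carry it; ease it back until the yellow pointer is in the green zone just below, and finish while still holding the handle there, so that I can load the box and the cover drops shut when you let go. Do not let the cover fly up or slam, and leave the other things on the bench where they are.

Things in the scene. Friction and masses are not known exactly. Their poses are not given: they have to be found in the camera images.
- sleeve: Turned steel sleeve, toppled, 0.3-0.55 kg. Own +y runs along it from flange to stub end (up when standing). Its axis lies 29.5 mm from the origin along own +z. Barrel 42 mm thick, y = -62 to +53 mm; flange 59 mm wide, 9 mm thick, face at y = -71; thin stub to +71; centre of mass y = -13. Lying, it rests on flange rim and barrel end, stub end 4 degrees lower. Grasp across the barrel.
- sleeve_foot (a point): Centre of the sleeve's flange face (the face it stands on), on its axis.
- sleeve_top (a point): Tip of the sleeve's stub end on its axis, 142 mm from sleeve_foot.
- mat: Fixed black rubber mat, 100 x 100 x 4 mm. Origin: centre of its underside, on the bench; its x and y axes run parallel to its edges.
- wash_box: Fixed steel wash box, 150 (own x) x 200 (own y) x 80 mm high. Origin: centre of its underside. Its front looks to own -x, roughly to the robot; the cover is hinged at its far (+x) upper edge. An arc-shaped quadrant rail with red balance mark and green zone stands at own y = +116 mm, radius 110 mm about the hinge, up to 190 mm above the bench.
- cover_hinge (a point): Point on the cover's hinge axis midway across the width, at [78, 0, 84] mm in the wash_box frame; the axis runs along the wash_box's y. The point has the axes of the wash_box and does not turn with the cover.
- cover (a joint): Opening of the blue steel cover (0.9 kg with handle, 160 x 206 x 5 mm), rad: 0 shut, 1.25 open stop; its front edge rises. Below the balance point at 0.85 (red mark) it falls shut by itself, above 0.85 its spring raises it (at the handle 2 N to lift it when shut, 0.3 to 1 N in the green zone, 2 N upward at the stop). Green zone: 0.60 to 0.78. Little hinge friction.
- handle (a point): Black round bar on the cover, 12 mm thick, 100 mm long along the hinge direction, between two 10 mm steel posts. The point is the centre of the bar; with the cover shut it lies at [-140, 0, 48] mm from cover_hinge in the wash_box frame, about 45 mm above the cover; it turns with the cover about the hinge (radius 148 mm). Fingers fit in front of and behind the bar.
- inspect_stamp: Bystander: standing black stamp, 24 x 24 x 63 mm, origin under its centre.
- pen_blue: Bystander: white and blue pen lying, 136 mm long, 12 mm thick, origin under its centre.
- marker_black: Bystander: black marker lying, 136 mm long, 16 mm thick, origin under its centre.
- toggle_clamp: Bystander: toggle clamp with red grip, 50 x 122 x 129 mm, origin under its centre.
- ring_gauge: Bystander: steel ring gauge, 58 mm in diameter, 18 mm high, origin under its centre.
- eraser: Bystander: white eraser, 17 x 42 x 12 mm, origin under its centre.

How it is judged (in metres and radians):
On the way, in this order (a step that is already met when the one before it is completed fails the run):
1. the sleeve stands upright on its flange, wholly on the mat, let go (angle between sleeve's own y axis and vertical below 0.1 rad and height (world z) of sleeve_foot below 0.01 m and x of sleeve_foot in the frame of mat between -0.023 and 0.023 m and y of sleeve_foot in the frame of mat between -0.023 and 0.023 m and contact force between each of the arm, the fingers and sleeve below 0.1 N and linear speed of sleeve below 0.03 m/s), for 0.2 s.
2. the cover is raised past its balance point, held by its handle (value of joint cover above 0.88 rad and contact force between the fingers and cover above 0.1 N), for 0.05 s.
At the end, for the whole second after the job is handed in: The fingers hold the handle with the cover still (under 0.1 rad/s) between 0.57 and 0.82 rad; the sleeve stands untouched on its flange within 0.1 rad of upright, its axis within 23 mm of the mat's centre along each of the mat's axes (all of step 1 and value of joint cover between 0.57 and 0.82 rad and velocity of joint cover between -0.1 and 0.1 rad/s and contact force between the fingers and cover above 0.1 N); the arm keeps its last pose, push and grip.
It fails at once if the cover flies up or slams (over 2.5 rad/s) (velocity of joint cover above 2.5 rad/s or velocity of joint cover below -2.5 rad/s).
It fails at once if a bystander is moved more than 30 mm (distance of any of inspect_stamp, pen_blue, marker_black, toggle_clamp, ring_gauge, eraser from where it was at the start of the episode above 0.03 m).
It also fails if it takes over 54 s, if anything falls off the work surface, if the arm or the gripper's body presses on something with over 40 N, if the wrist force passes 120 N, or if a joint passes its speed limit or range.

## Working session

There is one attempt and no reset: what is moved stays moved. The work goes in short steps, Python scripts to look and compute and a tool call to move; the robot and the scene stay as the last step left them, time stands still between calls to the robot, and variables do not carry over. Pictures are saved under pics/ and viewed, and the job is handed in when it is done.

Besides the shell and the picture viewer there is one more tool, called by a JSON object that holds its "name" and its "arguments". arm_command: Moves the arm, as the interface text tells. Its arguments: {"type":"object","properties":{"deltas":{"type":"array","items":{"type":"object","properties":{"xyz":{"type":"array","items":{"type":"number"}},"turn":{"type":"array","items":{"type":"number"}}}}},"gripper":{"type":"number"},"force":{"type":"number"}},"required":["deltas"]}

```bash
mkdir -p pics; ls
python3 - <<'E'
from cell import *
import cv2,numpy as np,pickle
print(read_state())
d={}
for n in ["side","top","wrist"]:
    c=camera(n);d[n]=c
    cv2.imwrite(f"pics/{n}0.png",c["color"][:,:,::-1])
    print(n,{k:np.round(v,4).tolist() for k,v in c.items() if k!="color"})
pickle.dump(d,open("c0.pkl","wb"))
E
```

```text
pics
{'clock': 0.0, 'joints': array([ 1.18939933e+00,  3.00448700e-01,  1.52153996e+00,  1.08733137e-05,
        1.32069694e+00, -6.66059311e-02]), 'qd': array([ 0.00028881, -0.00051085,  0.00010507,  0.0010334 ,  0.00015652,
        0.00174151]), 'effort': array([ 1.73451699e-03, -5.31806266e+01, -3.52745068e+01,  7.08763953e-02,
        2.43299321e-02, -1.34949869e-04]), 'eef_pos': array([170.20634381, 522.75624534, 215.91600425]), 'eef_rot': array([-3.14050283e+00, -8.32518703e-05,  2.82679884e+00]), 'wrist_force': array([-0.2111005 ,  0.03835466, -0.64388664]), 'moment': array([ 0.00867808, -0.01611691, -0.06988666]), 'finger_gap': 94.02668224797203}
side {'fx': 420.4538, 'fy': 420.4538, 'cx': 315.0521, 'cy': 200.0766, 'rvec': [1.9559, -0.3232, 0.2372], 'tvec': [-430.0334, 266.9898, 741.2258]}
top {'fx': 411.3566, 'fy': 411.3566, 'cx': 322.0592, 'cy': 202.2285, 'rvec': [2.1549, -2.1369, 0.1839], 'tvec': [238.1552, 543.6751, 1105.5572]}
wrist {'fx': 357.8657, 'fy': 357.8657, 'cx': 321.8289, 'cy': 200.0685, 'mount': [[0.0002, -0.9649, -0.2624, 76.4167], [1.0, 0.0002, 0.0002, -0.628], [-0.0002, -0.2624, 0.9649, -168.2144], [0.0, 0.0, 0.0, 1.0]]}
```

View pics/side0.png

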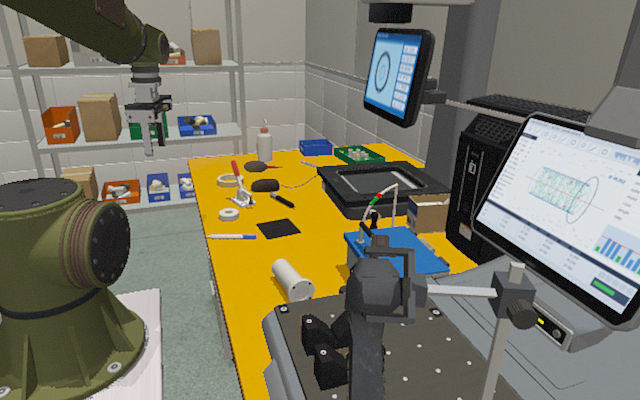

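View pics/top0.png

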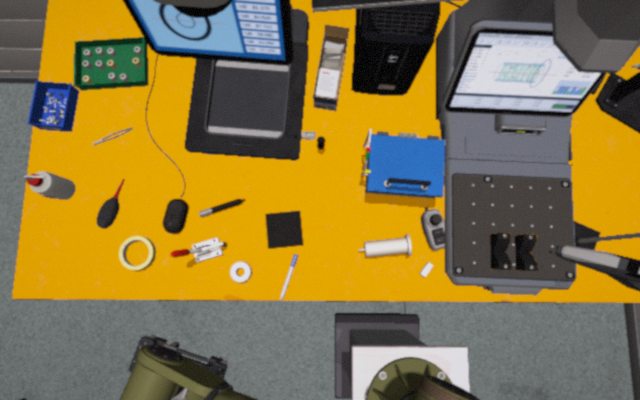

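View pics/wrist0.png

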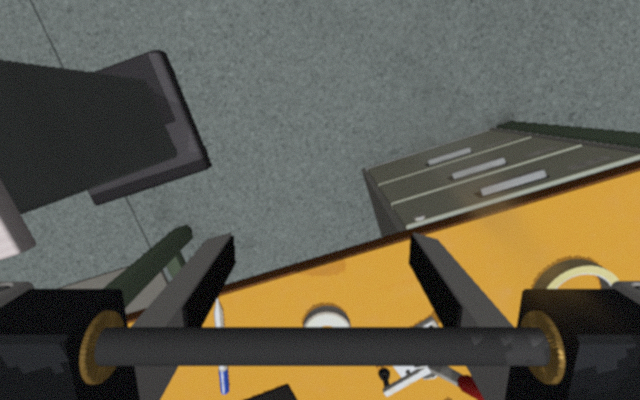

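```bash
cat > h.py <<'E'
import cv2,numpy as np,pickle
from scipy.spatial.transform import Rotation as R
def K(c): return np.array([[c["fx"],0,c["cx"]],[0,c["fy"],c["cy"]],[0,0,1.]])
def ext(c): return cv2.Rodrigues(np.array(c["rvec"],float))[0],np.array(c["tvec"],float)
def p2w(c,u,v,z,wp=None):
    d=np.linalg.inv(K(c))@np.array([u,v,1.])
    if "rvec" in c:
        r,t=ext(c);o=-r.T@t;d=r.T@d
    else:
        M=np.array(c["mount"]);p,e=wp;T=R.from_euler("xyz",e).as_matrix()
        o=T@M[:3,3]+p;d=T@(M[:3,:3]@d)
    return o+d*(z-o[2])/d[2]
def w2p(c,P,wp=None):
    if "rvec" in c:
        r,t=ext(c);q=r@np.array(P,float)+t
    else:
        M=np.array(c["mount"]);p,e=wp;T=R.from_euler("xyz",e).as_matrix()
        q=M[:3,:3].T@(T.T@(np.array(P,float)-p)-M[:3,3])
    q=K(c)@q;return q[:2]/q[2]
def crop(c,x0,y0,x1,y1,s,name):
    im=c["color"][y0:y1,x0:x1,::-1];cv2.imwrite("pics/"+name,cv2.resize(im,None,fx=s,fy=s,interpolation=cv2.INTER_CUBIC))
E
python3 - <<'E'
from h import *
d=pickle.load(open("c0.pkl","rb"))
crop(d["top"],255,120,455,270,4,"topc.png")
crop(d["side"],200,170,460,310,3,"sidec.png")
t=d["top"]
for u,v,z in [(284,229,4),(387,246,25),(360,249,20),(405,165,85),(410,182,130)]: print(p2w(t,u,v,z).round(1))
E
```

```text
[469.4 350.    4. ]
[422.4  60.6  25. ]
[413.8 135.5  20. ]
[639.6  17.9  85. ]
[582.9  15.9 130. ]
```

View pics/topc.png

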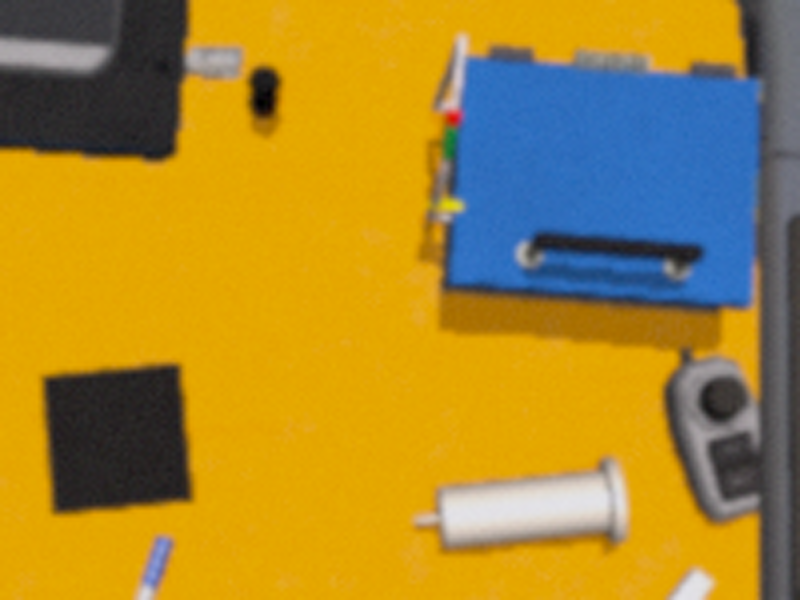

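View pics/sidec.png

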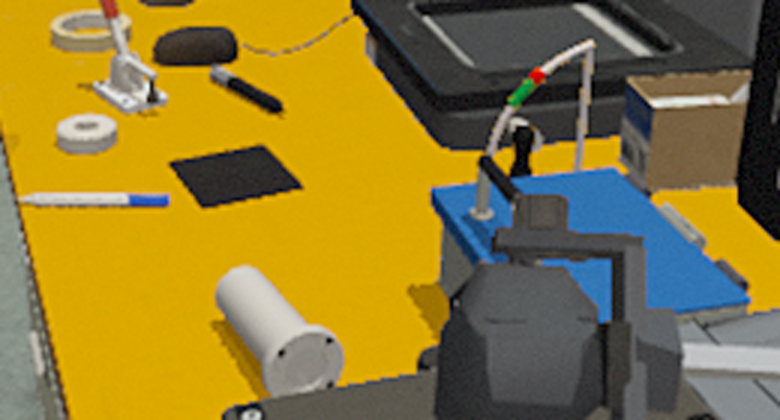

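Run:
```python
from h import *
d=pickle.load(open("c0.pkl","rb"));t=d["top"];s=d["side"]
def T(U,V,z): return p2w(t,255+(U+.5)/4-.5,120+(V+.5)/4-.5,z)
def S(U,V,z): return p2w(s,200+(U+.5)/3-.5,170+(V+.5)/3-.5,z)
m=[T(*p,4) for p in [(43,379),(178,366),(191,498),(55,512)]]
print("mat",np.round(m,1).tolist(),np.mean(m,0).round(1)); e=m[0]-m[1]; print(np.linalg.norm(e),np.arctan2(m[1][0]-m[0][0],-(m[1][1]-m[0][1])))
m2=[S(*p,4) for p in [(168,163),(263,146),(302,187),(207,207)]];print("matside",np.round(m2,1).tolist(),np.mean(m2,0).round(1))
c=[T(*p,86) for p in [(468,57),(760,80),(750,306),(443,290)]]
print("cover",np.round(c,1).tolist(),np.mean(c,0).round(1))
h=[T(530,240,132),T(703,250,132)];print("handle",np.round(h,1).tolist())
print("tip",T(415,520,19.7),S(0,0,0)*0)
print("barrel end", T(438,519,21),"edges",T(438,490,21),T(438,548,21))
print("flange",T(607,459,29.5),T(613,543,29.5),T(607,501,29.5))
```

```text
mat [[510.8, 404.1, 4.0], [521.1, 307.8, 4.0], [426.9, 297.1, 4.0], [416.3, 392.9, 4.0]] [468.8 350.5   4. ]
96.82915705499738 0.10624205206333721
matside [[412.9, 390.5, 4.0], [509.7, 399.6, 4.0], [520.1, 304.7, 4.0], [427.5, 293.5, 4.0]] [467.6 347.1   4. ]
cover [[726.4, 108.2, 86.0], [712.4, -93.1, 86.0], [554.3, -80.1, 86.0], [563.2, 126.9, 86.0]] [639.1  15.5  86. ]
handle [[588.2, 75.7, 132.0], [582.7, -36.6, 132.0]]
tip [412.00080982 140.04170405  19.7       ] [0. 0. 0.]
barrel end [412.76509775 124.10422604  21.        ] edges [432.93892034 123.92782414  21.        ] [392.70175405 124.27966191  21.        ]
flange [454.9398667    6.68054957  29.5       ] [396.83519358   3.96287362  29.5       ] [425.75555645   7.40662061  29.5       ]
```

```bash
cat >> h.py <<'E'
def plan(p,Rt,n,st=None):
    """rows from present state to TCP p (mm), rotation Rt"""
    from cell import read_state
    st=st or read_state()
    R0=R.from_euler("xyz",st["eef_rot"]);dr=(Rt*R0.inv()).as_rotvec();dp=(np.array(p)-st["eef_pos"])/1000
    print("t",st["clock"],"pos",st["eef_pos"].round(1),"dp",dp.round(4),"dr",dr.round(4),"n=",n,"row xyz",(dp/n).round(4),"turn",(dr/n).round(4),"ang/row",np.linalg.norm(dr)/n)
a=np.array([-.111,.9938,0]);nn=np.cross(a,[0,0,1])
def sleeveR(tilt): # tool x along a, pointing down, rotated about nn by tilt
    yaw=np.arctan2(a[1],a[0])
    return R.from_rotvec(nn*tilt)*R.from_euler("xyz",[np.pi,0,yaw])
E
python3 - <<'E'
from h import *
Rt=sleeveR(-.42);print(Rt.as_matrix().round(3))
plan([412.8,124.8,128.8],Rt,12)
E
```

```text
[[-0.101  0.994  0.045]
 [ 0.907  0.111 -0.405]
 [-0.408  0.    -0.913]]
t 0.15 pos [170.2 522.8 216. ] dp [ 0.2426 -0.398  -0.0872] dr [-0.3433 -0.2808 -1.1269] n= 12 row xyz [ 0.0202 -0.0332 -0.0073] turn [-0.0286 -0.0234 -0.0939] ang/row 0.10092345861451839
```

{"name": "arm_command", "arguments": {"deltas": [{"xyz":[0.02,-0.033,0],"turn":[-0.0286,-0.0234,-0.0939]},{"xyz":[0.02,-0.033,0],"turn":[-0.0286,-0.0234,-0.0939]},{"xyz":[0.02,-0.033,0],"turn":[-0.0286,-0.0234,-0.0939]},{"xyz":[0.02,-0.033,0],"turn":[-0.0286,-0.0234,-0.0939]},{"xyz":[0.02,-0.033,-0.01],"turn":[-0.0286,-0.0234,-0.0939]},{"xyz":[0.02,-0.033,-0.01],"turn":[-0.0286,-0.0234,-0.0939]},{"xyz":[0.02,-0.033,-0.01],"turn":[-0.0286,-0.0234,-0.0939]},{"xyz":[0.02,-0.033,-0.01],"turn":[-0.0286,-0.0234,-0.0939]},{"xyz":[0.02,-0.033,-0.01],"turn":[-0.0286,-0.0234,-0.0939]},{"xyz":[0.02,-0.033,-0.01],"turn":[-0.0286,-0.0234,-0.0939]},{"xyz":[0.02,-0.033,-0.01],"turn":[-0.0286,-0.0234,-0.0939]},{"xyz":[0.02,-0.033,-0.01],"turn":[-0.0286,-0.0234,-0.0939]}], "gripper": 0, "force": 60}}

```text
clock: 1.65
eef_pos: [410.7, 125.8, 136.1]
eef_rot: [3.14, 0.421, 1.679]
wrist_force: [0.5, 0.1, 0.1]
finger_gap: 94.2
```

Run:
```python
from h import *
from cell import *
st=read_state();print(st["joints"].round(3),st["wrist_force"].round(1))
plan([412.8,124.8,128.8],sleeveR(-.42),2)
plan([418.2,76.2,19.2],sleeveR(-.42),6)
c=camera("wrist");cv2.imwrite("pics/w1.png",c["color"][:,:,::-1]);pickle.dump((c,st),open("w1.pkl","wb"))
wp=(st["eef_pos"],st["eef_rot"])
for P in [(425.8,7.4,29.5),(412.8,124.1,21),(412,140,19.7),(584,18,132)]: print(w2p(c,P,wp).round(0))
```

```text
[ 0.446  0.224  1.877 -0.424  1.217  0.522] [0.5 0.1 0.1]
t 1.65 pos [410.7 125.8 136.1] dp [ 0.0021 -0.001  -0.0073] dr [0.0007 0.0014 0.0025] n= 2 row xyz [ 0.001  -0.0005 -0.0036] turn [0.0004 0.0007 0.0012] ang/row 0.0014740793815046426
t 1.65 pos [410.7 125.8 136.1] dp [ 0.0075 -0.0496 -0.1169] dr [0.0007 0.0014 0.0025] n= 6 row xyz [ 0.0012 -0.0083 -0.0195] turn [0.0001 0.0002 0.0004] ang/row 0.0004913597938348809
[324. 257.]
[325. 144.]
[326. 125.]
[539. 367.]
```

View pics/w1.png

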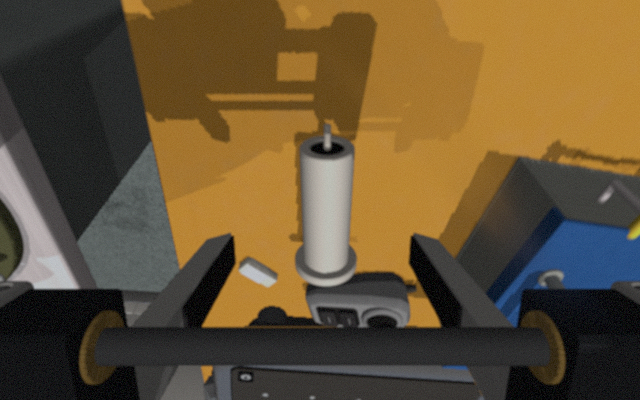

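{"name": "arm_command", "arguments": {"deltas": [{"xyz":[0.0013,-0.0083,-0.0195]},{"xyz":[0.0013,-0.0083,-0.0195]},{"xyz":[0.0013,-0.0083,-0.0195]},{"xyz":[0.0013,-0.0083,-0.0195]},{"xyz":[0.0013,-0.0083,-0.0195]},{"xyz":[0.0013,-0.0083,-0.0195]},{"xyz":[0,0,0]}]}}

```text
validation failed for argument at $.de...
```

{"name": "arm_command", "arguments": {"deltas": [{"xyz":[0,0,0]},{"xyz":[0,0,0]},{"xyz":[0,0,0]},{"xyz":[0,0,0]},{"xyz":[0,0,0]},{"xyz":[0,0,0]}], "gripper": 1, "force": 60}}

```text
validation failed for argument at $.de...
```

Run:
```python
from h import *
from cell import *
st=read_state();print({k:np.round(v,3).tolist() for k,v in st.items()})
c=camera("wrist");cv2.imwrite("pics/w2.png",c["color"][:,:,::-1])
```

```text
{'clock': 1.7, 'joints': [0.44, 0.228, 1.877, -0.427, 1.216, 0.524], 'qd': [0.065, -0.022, 0.004, 0.058, 0.025, -0.071], 'effort': [9.224, -50.795, -32.797, 0.229, 0.716, -0.536], 'eef_pos': [411.729, 123.125, 134.875], 'eef_rot': [3.141, 0.424, 1.673], 'wrist_force': [-1.271, -0.963, -1.88], 'moment': [0.091, 0.123, -0.033], 'finger_gap': 94.162}
```

View pics/w2.png

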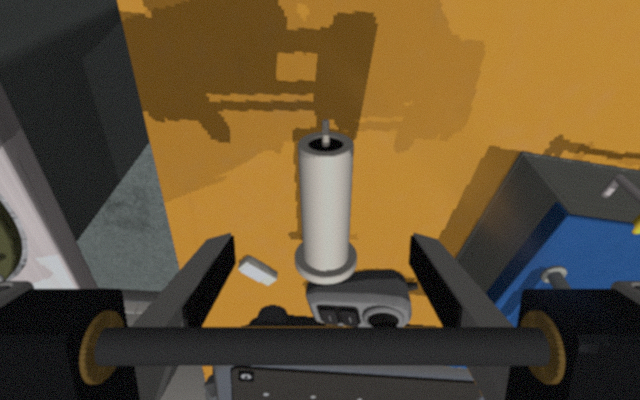

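{"name": "arm_command", "arguments": {"deltas": [{"xyz":[0.0013,-0.0085,-0.0195],"turn":[0,0,0]},{"xyz":[0.0013,-0.0085,-0.0195],"turn":[0,0,0]},{"xyz":[0.0013,-0.0085,-0.0195],"turn":[0,0,0]},{"xyz":[0.0013,-0.0085,-0.0195],"turn":[0,0,0]},{"xyz":[0.0013,-0.0085,-0.0195],"turn":[0,0,0]},{"xyz":[0.0013,-0.0085,-0.0195],"turn":[0,0,0]},{"xyz":[0,0,0],"turn":[0,0,0]},{"xyz":[0,0,0],"turn":[0,0,0]}]}}

```text
clock: 2.75
eef_pos: [418.4, 76.5, 20.1]
eef_rot: [3.14, 0.42, 1.682]
wrist_force: [0.1, 0.9, 0.2]
finger_gap: 93.7
```

{"name": "arm_command", "arguments": {"deltas": [{"xyz":[0,0,0],"turn":[0,0,0]},{"xyz":[0,0,0],"turn":[0,0,0]},{"xyz":[0,0,0],"turn":[0,0,0]},{"xyz":[0,0,0],"turn":[0,0,0]},{"xyz":[0,0,0],"turn":[0,0,0]},{"xyz":[0,0,0],"turn":[0,0,0]},{"xyz":[0,0,0],"turn":[0,0,0]},{"xyz":[0,0,0],"turn":[0,0,0]}], "gripper": 1, "force": 60}}

```text
clock: 3.75
eef_pos: [418.1, 76.0, 19.5]
eef_rot: [3.141, 0.42, 1.682]
wrist_force: [0.1, 0.5, 1.5]
finger_gap: 41.5
```

Run:
```python
from h import *
from cell import *
st=read_state();print({k:np.round(v,3).tolist() for k,v in st.items()})
c=camera("wrist");cv2.imwrite("pics/w3.png",c["color"][:,:,::-1])
```

```text
{'clock': 3.75, 'joints': [0.337, 0.405, 1.984, -0.523, 0.921, 0.581], 'qd': [0.001, -0.0, 0.001, -0.001, -0.001, -0.001], 'effort': [-0.067, -46.233, -22.452, -0.758, 0.578, -0.107], 'eef_pos': [418.115, 75.977, 19.467], 'eef_rot': [3.141, 0.42, 1.682], 'wrist_force': [0.077, 0.489, 1.494], 'moment': [0.145, 0.05, -0.081], 'finger_gap': 41.529}
```

View pics/w3.png

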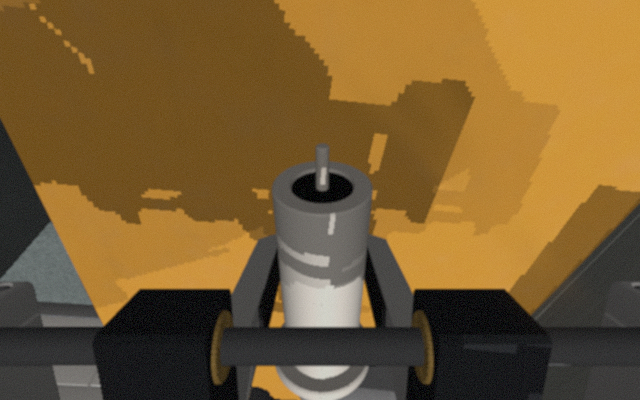

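{"name": "arm_command", "arguments": {"deltas": [{"xyz":[0,0,0.015],"turn":[0,0,0]},{"xyz":[0,0,0.025],"turn":[0,0,0]},{"xyz":[0,0,0.03],"turn":[0,0,0]},{"xyz":[0,0,0.03],"turn":[0,0,0]},{"xyz":[0,0,0.02],"turn":[0,0,0]},{"xyz":[0,0,0],"turn":[0,0,0]}]}}

```text
clock: 4.55
eef_pos: [418.4, 76.2, 140.8]
eef_rot: [3.138, 0.419, 1.681]
wrist_force: [-0.8, -0.4, -4.3]
finger_gap: 41.2
```

Run:
```python
from h import *
from cell import *
st=read_state();print(st["wrist_force"],st["finger_gap"])
c=camera("wrist");cv2.imwrite("pics/w4.png",c["color"][:,:,::-1])
v=np.array([-.3,3.4,4.8]);w=R.from_rotvec(nn*1.644).apply(v)
tcp=np.array([468.5,349.5,84])-w;print(w,tcp,nn*1.644/12)
plan(tcp+[0,0,50],sleeveR(1.224),12,st)
```

```text
[-0.82592347 -0.36585864 -4.30008884] 41.24958589438166
[ 0.63784705 -4.99668828  3.05225447] [467.86215295 354.49668828  80.94774553] [ 0.1361506  0.015207  -0.       ]
t 4.55 pos [418.4  76.2 140.8] dp [ 0.0494  0.2783 -0.0099] dr [1.6324 0.1854 0.0022] n= 12 row xyz [ 0.0041  0.0232 -0.0008] turn [0.136  0.0154 0.0002] ang/row 0.1369087918158986
```

View pics/w4.png

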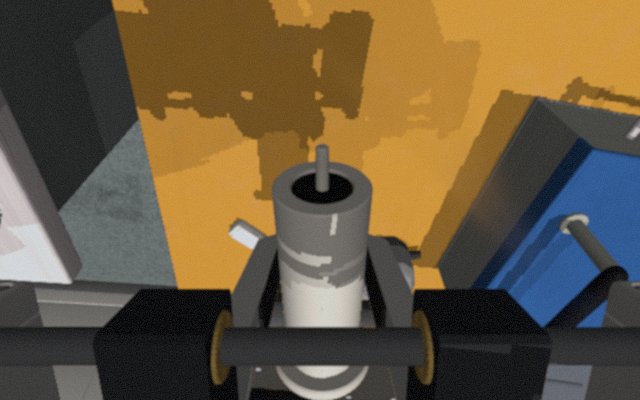

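{"name": "arm_command", "arguments": {"deltas": [{"xyz":[0.0042,0.0233,0.005],"turn":[0.136,0.0152,0]},{"xyz":[0.0042,0.0233,0.005],"turn":[0.136,0.0152,0]},{"xyz":[0.0042,0.0233,0.005],"turn":[0.136,0.0152,0]},{"xyz":[0.0042,0.0233,0.005],"turn":[0.136,0.0152,0]},{"xyz":[0.0042,0.0233,0],"turn":[0.136,0.0152,0]},{"xyz":[0.0042,0.0233,0],"turn":[0.136,0.0152,0]}]}}

```text
clock: 5.35
eef_pos: [443.0, 216.2, 158.6]
eef_rot: [-3.141, -0.405, 1.681]
wrist_force: [-1.1, -0.8, -5.0]
finger_gap: 41.6
```

Run:
```python
from h import *
from cell import *
st=read_state();print(st["joints"].round(3),st["qd"].round(2),st["wrist_force"],st["finger_gap"])
plan([467.9,354.5,131],sleeveR(1.224),6,st)
```

```text
[ 0.169  0.206  1.835  0.452  1.119 -0.146] [-0.19  0.22 -0.    1.23 -0.01 -0.78] [-1.13202121 -0.8238642  -4.98715378] 41.578297645739404
t 5.35 pos [443.  216.2 158.6] dp [ 0.0249  0.1383 -0.0276] dr [8.142e-01 9.010e-02 4.000e-04] n= 6 row xyz [ 0.0041  0.0231 -0.0046] turn [1.357e-01 1.500e-02 1.000e-04] ang/row 0.1365219895088775
```

Tracking well; finish the rotation at hover.

{"name": "arm_command", "arguments": {"deltas": [{"xyz":[0.0041,0.023,0],"turn":[0.136,0.0152,0]},{"xyz":[0.0041,0.023,-0.003],"turn":[0.136,0.0152,0]},{"xyz":[0.0041,0.023,-0.004],"turn":[0.136,0.0152,0]},{"xyz":[0.0041,0.023,-0.005],"turn":[0.136,0.0152,0]},{"xyz":[0.0041,0.023,-0.006],"turn":[0.136,0.0152,0]},{"xyz":[0.0041,0.023,-0.006],"turn":[0.136,0.0152,0]},{"xyz":[0,0,0],"turn":[0,0,0]},{"xyz":[0,0,0],"turn":[0,0,0]}]}}

```text
clock: 6.35
eef_pos: [467.8, 353.3, 135.1]
eef_rot: [-3.141, -1.219, 1.681]
wrist_force: [0.7, 0.3, -4.7]
finger_gap: 41.4
```

Run:
```python
from h import *
from cell import *
st=read_state();print(st["joints"].round(3),st["qd"].round(2),st["wrist_force"],st["finger_gap"])
plan([467.9,354.5,81],sleeveR(1.224),6,st)
for n in ["top","side"]:
    c=camera(n)
    cv2.imwrite(f"pics/{n}5.png",c["color"][:,:,::-1])
    pickle.dump(c,open(n+"5.pkl","wb"))
    if n=="side": crop(c,200,90,400,240,4,"side5c.png")
    else: crop(c,230,160,430,310,4,"top5c.png")
```

```text
[ 0.149  0.569  1.817  1.35   1.292 -0.777] [-0.   -0.03 -0.    0.01  0.01 -0.01] [ 0.6923921   0.3159115  -4.69202087] 41.42950974301233
t 6.35 pos [467.8 353.3 135.1] dp [ 0.0001  0.0012 -0.0541] dr [0.005  0.0003 0.0005] n= 6 row xyz [ 0.      0.0002 -0.009 ] turn [0.0008 0.0001 0.0001] ang/row 0.000839656553650933
```

View pics/side5c.png

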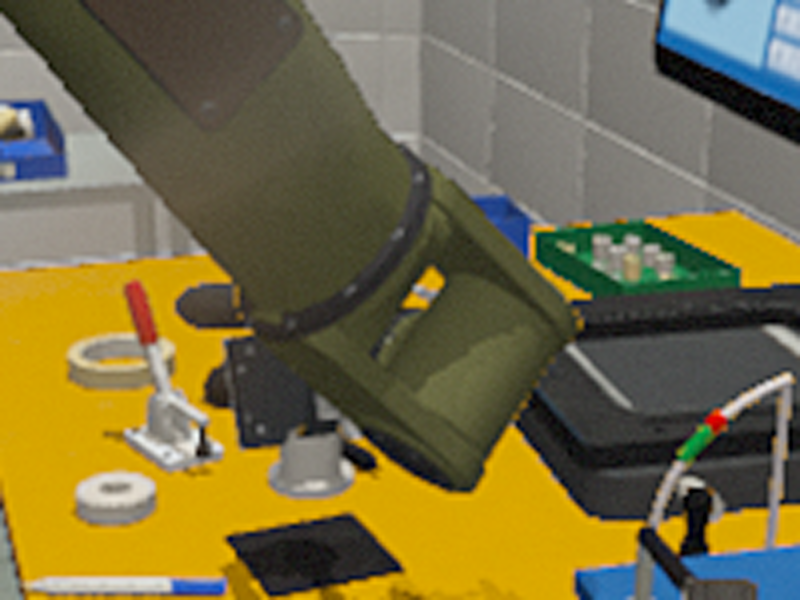

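View pics/top5c.png

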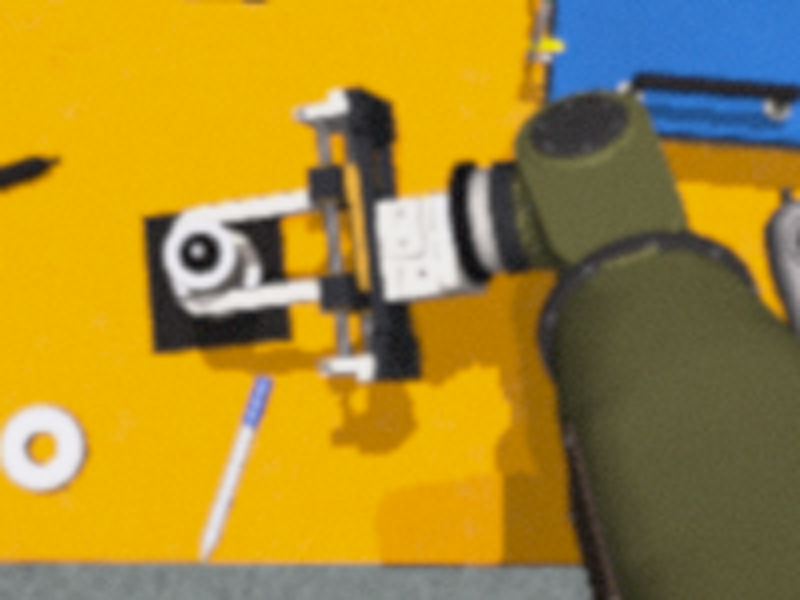

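Run:
```python
from h import *
t=pickle.load(open("top5.pkl","rb"));s=pickle.load(open("side5.pkl","rb"))
P=np.array([467.8,353.3,135.1]);b=np.array([.104,-.934,.341])
for L in [150,200,250,300,350]:
    q=P+b*L; print(L,q.round(0),((w2p(t,q)-[230,160])*4).round(0),((w2p(s,q)-[200,90])*4).round(0))
print("tip",((w2p(t,[468.5,348.3,203.6])-[230,160])*4),((w2p(t,[468.5,348.3,188])-[230,160])*4))
for z in (150,200,250): print(p2w(t,230+520/4,160+130/4,z).round(0), p2w(t,230+578/4,160+90/4,z).round(0))
print("foot",((w2p(s,[468.5,348.3,61])-[200,90])*4))
```

```text
150 [483. 213. 186.] [420. 227.] [390. 373.]
200 [489. 166. 203.] [500. 216.] [423. 372.]
250 [494. 120. 220.] [582. 204.] [459. 371.]
300 [499.  73. 237.] [667. 191.] [500. 369.]
350 [504.  26. 254.] [755. 179.] [544. 368.]
tip [192.84439252 246.38790747] [195.20145955 249.24171097]
[550. 148. 150.] [576. 111. 150.]
[541. 154. 200.] [566. 118. 200.]
[532. 159. 250.] [556. 125. 250.]
foot [311.58889582 477.38094344]
```

Run:
```python
from h import *
s=pickle.load(open("side5.pkl","rb"))
for x in (480,510,540):
  for z in (100,130,160,190,220): print(x,z,((w2p(s,[x,100,z])-[200,90])*4).round(0))
```

```text
480 100 [444. 587.]
480 130 [445. 539.]
480 160 [446. 489.]
480 190 [446. 439.]
480 220 [447. 387.]
510 100 [495. 579.]
510 130 [496. 532.]
510 160 [497. 483.]
510 190 [499. 432.]
510 220 [500. 381.]
540 100 [544. 572.]
540 130 [546. 525.]
540 160 [548. 476.]
540 190 [550. 426.]
540 220 [552. 375.]
```

{"name": "arm_command", "arguments": {"deltas": [{"xyz":[0.001,0.001,-0.012],"turn":[0.005,0,0]},{"xyz":[0.001,0.001,-0.012],"turn":[0,0,0]},{"xyz":[0,0.001,-0.012],"turn":[0,0,0]},{"xyz":[0,0,-0.01],"turn":[0,0,0]},{"xyz":[0,0,-0.004],"turn":[0,0,0]},{"xyz":[0,0,0],"turn":[0,0,0]},{"xyz":[0,0,0],"turn":[0,0,0]}]}}

```text
clock: 7.32
eef_pos: [470.0, 356.8, 85.8]
eef_rot: [3.137, -1.227, 1.685]
wrist_force: [0.4, 0.7, -5.0]
finger_gap: 41.3
```

{"name": "arm_command", "arguments": {"deltas": [{"xyz":[0,0,-0.002],"turn":[0,0,0]},{"xyz":[0,0,0],"turn":[0,0,0]}]}}

```text
clock: 7.58
eef_pos: [469.9, 356.8, 83.4]
eef_rot: [3.139, -1.227, 1.684]
wrist_force: [-0.3, 0.4, -5.2]
finger_gap: 41.7
```

{"name": "arm_command", "arguments": {"deltas": [{"xyz":[0,0,-0.002],"turn":[0,0,0]},{"xyz":[0,0,0],"turn":[0,0,0]}]}}

```text
clock: 7.82
eef_pos: [469.8, 356.8, 81.3]
eef_rot: [3.139, -1.227, 1.683]
wrist_force: [-0.1, -0.0, -4.5]
finger_gap: 41.6
```

{"name": "arm_command", "arguments": {"deltas": [{"xyz":[0,0,-0.001],"turn":[0,0,0]},{"xyz":[0,0,0],"turn":[0,0,0]}]}}

```text
clock: 8.07
eef_pos: [470.0, 356.9, 80.8]
eef_rot: [3.138, -1.228, 1.685]
wrist_force: [-0.6, 1.2, -0.7]
finger_gap: 41.3
```

Run:
```python
from h import *
from cell import *
st=read_state();print(st["wrist_force"],st["eef_pos"])
c=camera("top");crop(c,230,160,430,310,4,"top6c.png")
c=camera("side");crop(c,200,90,400,240,4,"side6c.png")
c=camera("wrist");cv2.imwrite("pics/w6.png",c["color"][:,:,::-1])
```

```text
[-0.61618931  1.19732386 -0.68025374] [469.95875171 356.8890497   80.78614606]
```

View pics/side6c.png

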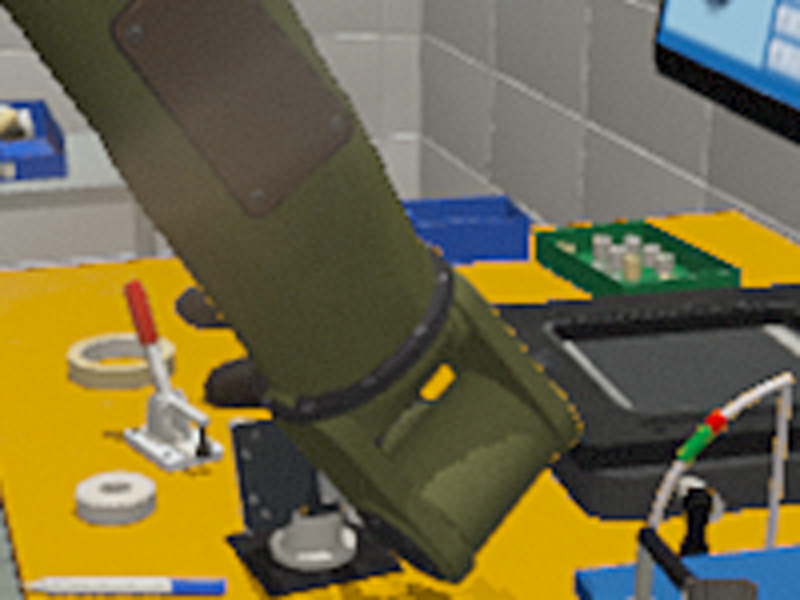

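View pics/w6.png

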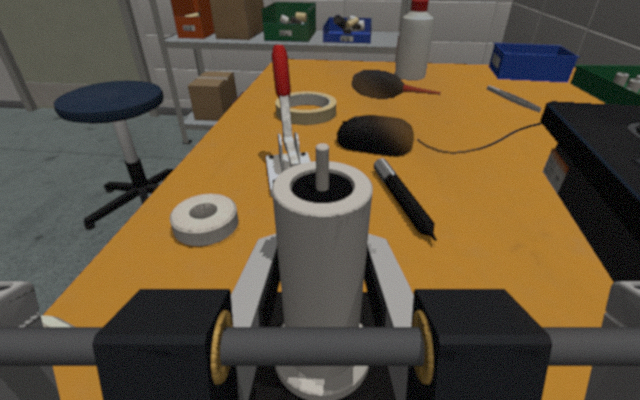

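{"name": "arm_command", "arguments": {"deltas": [{"xyz":[0,0,0],"turn":[0,0,0]},{"xyz":[0,0,0],"turn":[0,0,0]},{"xyz":[0,0,0],"turn":[0,0,0]},{"xyz":[0,0,0],"turn":[0,0,0]},{"xyz":[0,0,0],"turn":[0,0,0]}], "gripper": 0.2}}

```text
clock: 8.85
eef_pos: [469.9, 356.7, 80.4]
eef_rot: [3.139, -1.227, 1.684]
wrist_force: [1.0, 0.8, 1.1]
finger_gap: 75.3
```

Run:
```python
from h import *
from cell import *
st=read_state();print(st["wrist_force"],st["eef_pos"],st["finger_gap"])
c=camera("wrist");cv2.imwrite("pics/w7.png",c["color"][:,:,::-1])
```

```text
[1.01918221 0.79792076 1.11333195] [469.91506485 356.7304945   80.44850646] 75.32346329001126
```

View pics/w7.png

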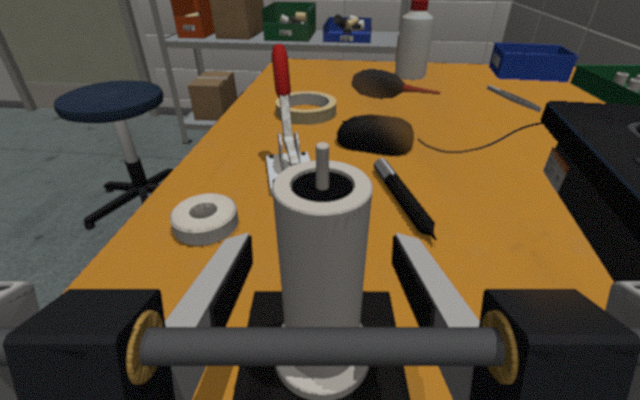

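{"name": "arm_command", "arguments": {"deltas": [{"xyz":[0.001,-0.0094,0.0034],"turn":[0,0,0]},{"xyz":[0.002,-0.0188,0.007],"turn":[0,0,0]},{"xyz":[0.001,-0.0188,0.007],"turn":[0,0,0]},{"xyz":[0,-0.0188,0.01],"turn":[0,0,0]},{"xyz":[0,-0.0188,0.015],"turn":[0,0,0]},{"xyz":[-0.005,-0.0188,0.02],"turn":[0,0,0]},{"xyz":[-0.005,-0.0188,0.025],"turn":[0,0,0]},{"xyz":[-0.005,-0.0188,0.025],"turn":[0,0,0]}]}}

```text
clock: 9.9
eef_pos: [458.6, 214.2, 194.1]
eef_rot: [3.139, -1.227, 1.683]
wrist_force: [-1.1, 0.1, -0.3]
finger_gap: 75.3
```

Run:
```python
from h import *
from cell import *
st=read_state();print(st["wrist_force"],st["joints"].round(2))
plan([530,18,250],R.from_euler("xyz",[np.pi,0,np.pi/2]),10,st)
c=camera("top");crop(c,255,100,455,250,4,"top8c.png");pickle.dump(c,open("top8.pkl","wb"))
c=camera("side");crop(c,200,120,400,270,4,"side8c.png");pickle.dump(c,open("side8.pkl","wb"))
```

```text
[-1.07225214  0.06809289 -0.27842982] [-0.13  0.43  1.86  1.15  1.52 -0.75]
t 9.9 pos [458.6 214.2 194.1] dp [ 0.0714 -0.1962  0.0559] dr [-1.2255 -0.0665 -0.0962] n= 10 row xyz [ 0.0071 -0.0196  0.0056] turn [-0.1226 -0.0067 -0.0096] ang/row 0.12311062282023418
```

View pics/side8c.png

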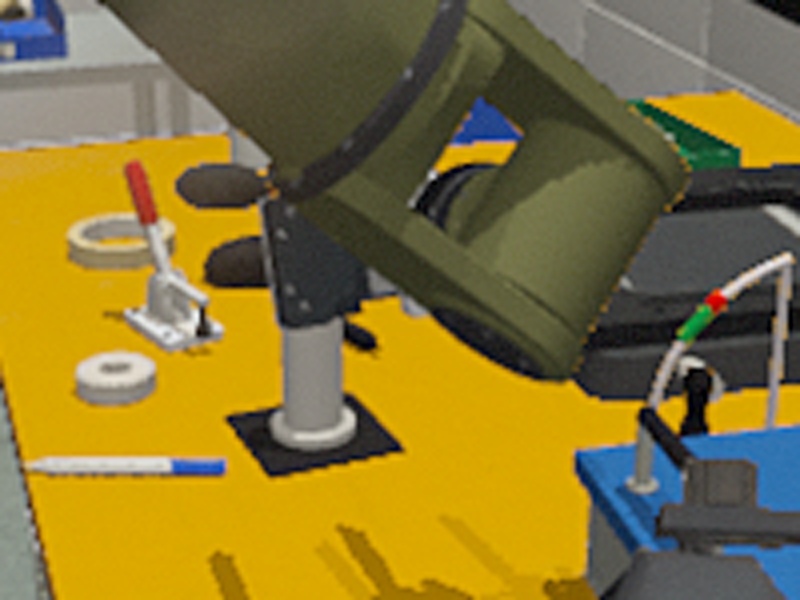

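View pics/top8c.png

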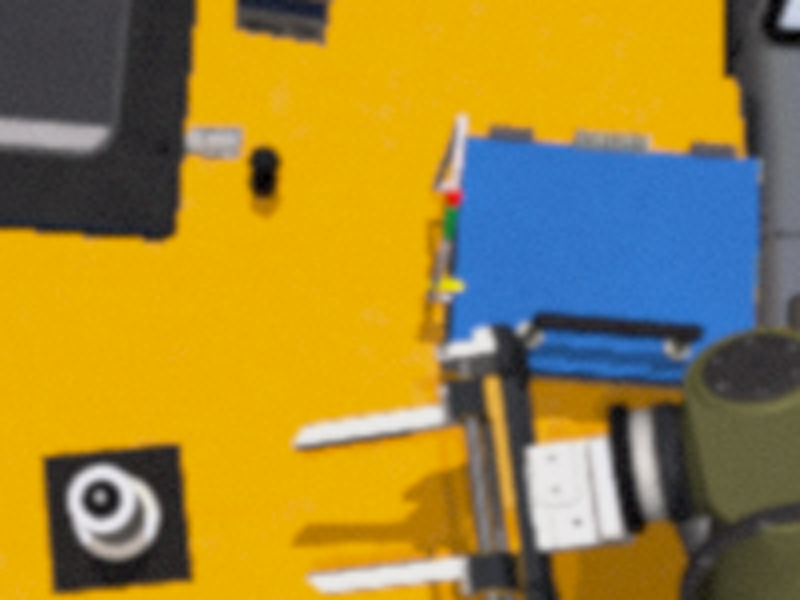

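```bash
cat >> h.py <<'E'
byaw=-.05
def boxR(tilt): # tilt about box +y (opening direction)
    yb=R.from_rotvec([0,0,byaw]).apply([0,1,0])
    return R.from_rotvec(yb*tilt)*R.from_euler("xyz",[np.pi,0,np.pi/2+byaw])
E
python3 - <<'E'
from h import *
print(boxR(-.35).as_matrix().round(3))
plan([545,30,240],boxR(-.35),10)
E
```

```text
[[ 0.05   0.938  0.342]
 [ 0.999 -0.047 -0.017]
 [ 0.     0.343 -0.939]]
t 10.0 pos [459.5 213.8 195.2] dp [ 0.0855 -0.1838  0.0448] dr [-1.2077 -0.3373 -0.3544] n= 10 row xyz [ 0.0085 -0.0184  0.0045] turn [-0.1208 -0.0337 -0.0354] ang/row 0.1303040114619029
```

{"name": "arm_command", "arguments": {"deltas": [{"xyz":[0.0,-0.0184,0.015],"turn":[-0.1208,-0.0337,-0.0354]},{"xyz":[0.005,-0.0184,0.015],"turn":[-0.1208,-0.0337,-0.0354]},{"xyz":[0.01,-0.0184,0.01],"turn":[-0.1208,-0.0337,-0.0354]},{"xyz":[0.01,-0.0184,0.005],"turn":[-0.1208,-0.0337,-0.0354]},{"xyz":[0.01,-0.0184,0],"turn":[-0.1208,-0.0337,-0.0354]},{"xyz":[0.01,-0.0184,0],"turn":[-0.1208,-0.0337,-0.0354]},{"xyz":[0.01,-0.0184,0],"turn":[-0.1208,-0.0337,-0.0354]},{"xyz":[0.01,-0.0184,0],"turn":[-0.1208,-0.0337,-0.0354]},{"xyz":[0.01,-0.0184,0],"turn":[-0.1208,-0.0337,-0.0354]},{"xyz":[0.01,-0.0184,0],"turn":[-0.1208,-0.0337,-0.0354]},{"xyz":[0,0,0],"turn":[0,0,0]},{"xyz":[0,0,0],"turn":[0,0,0]}]}}

```text
clock: 11.5
eef_pos: [543.5, 32.1, 237.4]
eef_rot: [2.797, -0.004, 1.519]
wrist_force: [0.5, -0.0, -0.6]
finger_gap: 75.4
```

Run:
```python
from h import *
from cell import *
st=read_state();print(st["wrist_force"],st["joints"].round(2),st["eef_pos"])
c=camera("wrist");cv2.imwrite("pics/w9.png",c["color"][:,:,::-1]);pickle.dump((c,st),open("w9.pkl","wb"))
wp=(st["eef_pos"],st["eef_rot"])
for P in [(579,18.6,132),(585.5,19.5,132)]: print(w2p(c,P,wp))
```

```text
[ 0.49596046 -0.03007438 -0.55086479] [-0.    0.09  1.76 -0.02  0.95  0.06] [543.51661417  32.12026318 237.35757262]
[320.26007749 213.99897956]
[327.6332744 211.7767945]
```

View pics/w9.png

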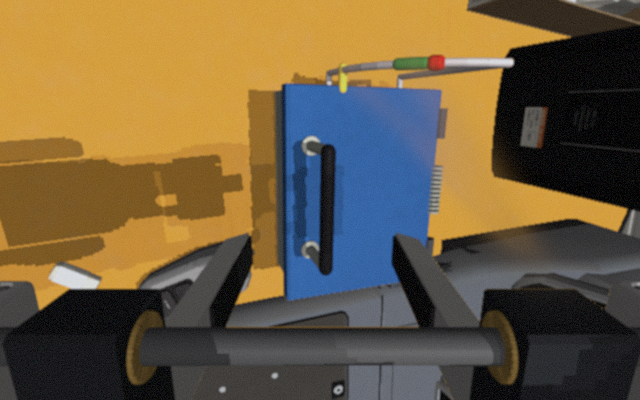

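Run:
```python
from h import *
c,st=pickle.load(open("w9.pkl","rb"));t=pickle.load(open("top8.pkl","rb"))
wp=(st["eef_pos"],st["eef_rot"])
for p in [(285,85),(440,91),(286,298)]: print(p2w(c,*p,87,wp).round(1))
print("bar ends",p2w(c,327,146,132,wp),p2w(c,326,273,132,wp))
# triangulate bar centre
def ray(c,u,v,wp=None):
    A=p2w(c,u,v,0,wp);B=p2w(c,u,v,300,wp);d=(B-A)/np.linalg.norm(B-A);return A,d
def tri(rs):
    M=sum(np.eye(3)-np.outer(d,d) for _,d in rs);b=sum((np.eye(3)-np.outer(d,d))@A for A,d in rs);return np.linalg.solve(M,b)
T=lambda U,V:(255+(U+.5)/4-.5,100+(V+.5)/4-.5)
print(tri([ray(c,326.5,210,wp),ray(t,*T(617,326))]))
for U,V in [(535,321),(703,332)]:print("top bar",p2w(t,*T(U,V),132))
```

```text
[568.9 121.8  87. ]
[726.  110.5  87. ]
[553.9 -77.7  87. ]
bar ends [587.56608871  73.38119198 132.        ] [581.35143163 -35.31955713 132.        ]
[586.72237188  18.19726574 124.8773072 ]
top bar [587.54043291  72.465565   132.        ]
top bar [581.39002146 -36.5795118  132.        ]
```

{"name": "arm_command", "arguments": {"deltas": [{"xyz":[0.003,-0.006,-0.005],"turn":[0,0,0]},{"xyz":[0.003,-0.005,-0.004],"turn":[0,0,0]},{"xyz":[0.0075,-0.0004,-0.0206],"turn":[0,0,0]},{"xyz":[0.0075,-0.0004,-0.0206],"turn":[0,0,0]},{"xyz":[0.0075,-0.0004,-0.0206],"turn":[0,0,0]},{"xyz":[0.0075,-0.0004,-0.0206],"turn":[0,0,0]},{"xyz":[0.0075,-0.0004,-0.0206],"turn":[0,0,0]},{"xyz":[0,0,0],"turn":[0,0,0]},{"xyz":[0,0,0],"turn":[0,0,0]}]}}

```text
clock: 12.68
eef_pos: [587.5, 18.6, 126.5]
eef_rot: [2.795, -0.002, 1.518]
wrist_force: [0.1, -0.5, 0.6]
finger_gap: 75.7
```

Run:
```python
from h import *
from cell import *
st=read_state();print(st["wrist_force"],st["eef_pos"],st["eef_rot"])
wp=(st["eef_pos"],st["eef_rot"])
c=camera("wrist");cv2.imwrite("pics/w10.png",c["color"][:,:,::-1])
print(w2p(c,[584.5,19,132],wp))
```

```text
[ 0.14271568 -0.45947807  0.64233183] [587.49534777  18.55687495 126.47124278] [ 2.79484446e+00 -1.78090727e-03  1.51839679e+00]
[320.59109621 261.38806612]
```

View pics/w10.png

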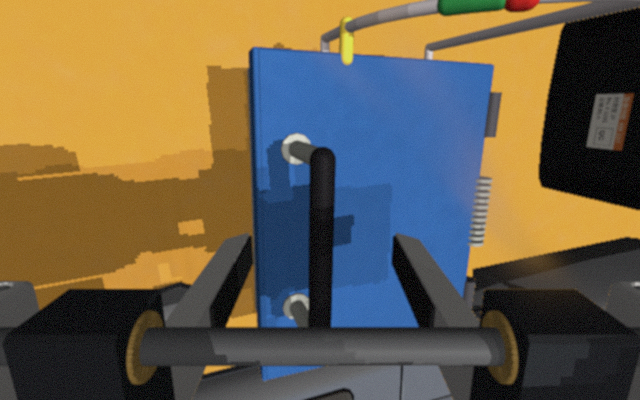

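{"name": "arm_command", "arguments": {"deltas": [{"xyz":[0,0,-0.001],"turn":[0,0,0]},{"xyz":[0,0,0],"turn":[0,0,0]},{"xyz":[0,0,0],"turn":[0,0,0]},{"xyz":[0,0,0],"turn":[0,0,0]},{"xyz":[0,0,0],"turn":[0,0,0]},{"xyz":[0,0,0],"turn":[0,0,0]},{"xyz":[0,0,0],"turn":[0,0,0]},{"xyz":[0,0,0],"turn":[0,0,0]},{"xyz":[0,0,0],"turn":[0,0,0]},{"xyz":[0,0,0],"turn":[0,0,0]}], "gripper": 1, "force": 25}}

```text
clock: 13.98
eef_pos: [587.4, 18.8, 124.8]
eef_rot: [2.795, -0.002, 1.519]
wrist_force: [0.5, -0.2, 0.8]
finger_gap: 11.3
```

Run:
```python
from h import *
from cell import *
st=read_state();print(st["wrist_force"],st["eef_pos"],st["eef_rot"],st["finger_gap"])
Rt=R.from_euler("xyz",st["eef_rot"]);G=st["eef_pos"]-8*Rt.as_matrix()[:,2]
print("grasp pt",G)
c=camera("side");crop(c,200,120,400,270,4,"side11c.png")
# arc: handle from hinge
yaw=-.055;X=np.array([np.cos(yaw),np.sin(yaw),0]);Y=np.array([-np.sin(yaw),np.cos(yaw),0])
H=G+140*X-np.array([0,0,48]);print("H",H)
prev=st["eef_pos"]
off=Rt.as_matrix()[:,2]*8
n=15;dth=.9/n
print("turn/row",Y*.05)
for i in range(1,n+1):
    th=i*dth
    g=H+R.from_rotvec(Y*th).apply(G-H); t=R.from_rotvec(Y*(.05*i)).apply(off)
    p=g+t; print(i,round(th,3),((p-prev)/1000).round(4),p.round(1)); prev=p
```

```text
[ 0.49901764 -0.16416563  0.78627277] [587.38328974  18.77564347 124.83854451] [ 2.79535997e+00 -1.68705708e-03  1.51858812e+00] 11.342707280753444
grasp pt [584.67147461  18.90463839 132.3637966 ]
H [724.45977798  11.20851989  84.3637966 ]
turn/row [0.00274861 0.04992439 0.        ]
1 0.06 [ 0.0027 -0.0002  0.0082] [590.1  18.6 133. ]
2 0.12 [ 0.0032 -0.0002  0.008 ] [593.4  18.4 141. ]
3 0.18 [ 0.0037 -0.0002  0.0078] [597.1  18.2 148.8]
4 0.24 [ 0.0042 -0.0002  0.0075] [601.2  18.  156.4]
5 0.3 [ 0.0046 -0.0003  0.0073] [605.8  17.8 163.6]
6 0.36 [ 0.005  -0.0003  0.007 ] [610.9  17.5 170.6]
7 0.42 [ 0.0054 -0.0003  0.0067] [616.3  17.2 177.3]
8 0.48 [ 0.0058 -0.0003  0.0063] [622.2  16.9 183.6]
9 0.54 [ 0.0062 -0.0003  0.006 ] [628.4  16.5 189.6]
10 0.6 [ 0.0065 -0.0004  0.0056] [634.9  16.2 195.1]
11 0.66 [ 0.0069 -0.0004  0.0052] [641.8  15.8 200.3]
12 0.72 [ 0.0072 -0.0004  0.0047] [649.   15.4 205. ]
13 0.78 [ 0.0074 -0.0004  0.0043] [656.4  15.  209.3]
14 0.84 [ 0.0077 -0.0004  0.0038] [664.1  14.6 213.1]
15 0.9 [ 0.0079 -0.0004  0.0034] [672.   14.1 216.5]
```

View pics/side11c.png

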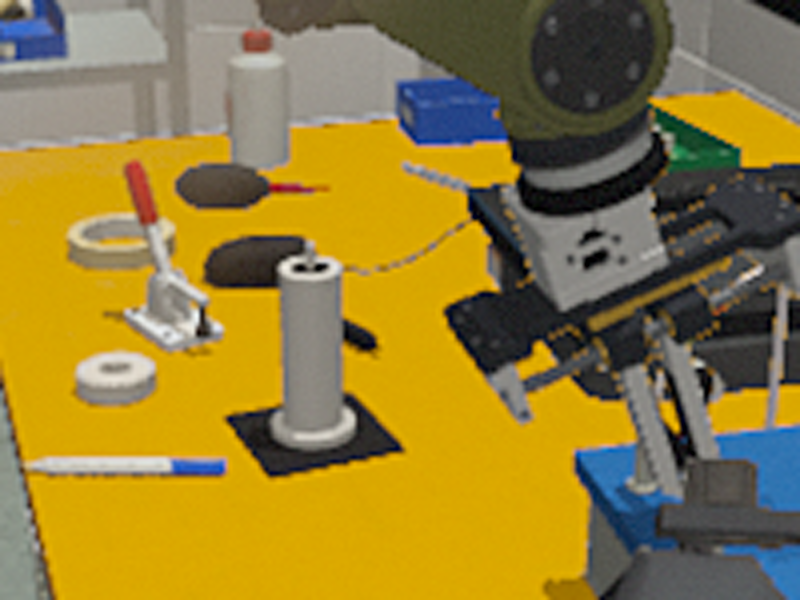

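{"name": "arm_command", "arguments": {"deltas": [{"xyz":[0.0027,-0.0002,0.0082],"turn":[0.0027,0.05,0]},{"xyz":[0.0032,-0.0002,0.008],"turn":[0.0027,0.05,0]},{"xyz":[0.0037,-0.0002,0.0078],"turn":[0.0027,0.05,0]},{"xyz":[0.0042,-0.0002,0.0075],"turn":[0.0027,0.05,0]},{"xyz":[0,0,0],"turn":[0,0,0]}]}}

```text
clock: 14.65
eef_pos: [601.1, 17.7, 156.2]
eef_rot: [2.997, -0.002, 1.518]
wrist_force: [-5.2, -1.9, -1.3]
finger_gap: 11.2
```

Run:
```python
from h import *
from cell import *
st=read_state();print(st["wrist_force"],st["eef_pos"],st["finger_gap"])
c=camera("side");crop(c,200,120,400,270,4,"side12c.png")
c=camera("wrist");cv2.imwrite("pics/w12.png",c["color"][:,:,::-1])
```

```text
[-5.19853185 -1.94556976 -1.34618768] [601.09479097  17.72449622 156.19217122] 11.215257075140569
```

View pics/w12.png

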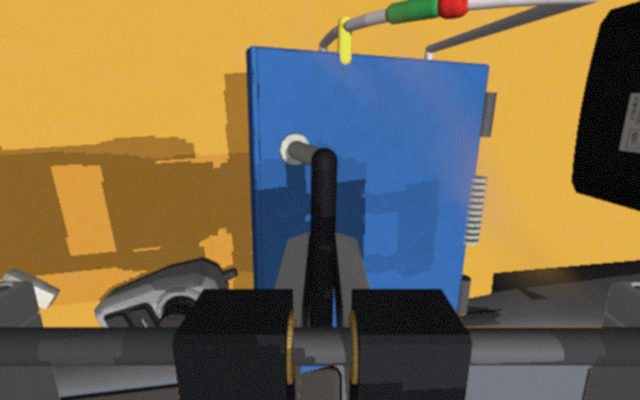

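{"name": "arm_command", "arguments": {"deltas": [{"xyz":[0.0046,-0.0003,0.0073],"turn":[0.0027,0.05,0]},{"xyz":[0.005,-0.0003,0.007],"turn":[0.0027,0.05,0]},{"xyz":[0.0054,-0.0003,0.0067],"turn":[0.0027,0.05,0]},{"xyz":[0.0058,-0.0003,0.0063],"turn":[0.0027,0.05,0]},{"xyz":[0.0062,-0.0003,0.006],"turn":[0.0027,0.05,0]},{"xyz":[0.0065,-0.0004,0.0056],"turn":[0.0027,0.05,0]},{"xyz":[0,0,0],"turn":[0,0,0]}]}}

```text
clock: 15.62
eef_pos: [634.8, 15.4, 195.2]
eef_rot: [-2.987, -0.001, 1.517]
wrist_force: [-4.9, -5.1, 3.6]
finger_gap: 11.3
```

Run:
```python
from h import *
from cell import *
st=read_state();print(st["wrist_force"],st["eef_pos"],st["finger_gap"],st["joints"].round(2))
c=camera("wrist");cv2.imwrite("pics/w13.png",c["color"][:,:,::-1])
```

```text
[-4.8666713  -5.09995413  3.63157074] [634.81478244  15.41041746 195.18523717] 11.34002277072287 [-0.04  0.6   1.14  0.    1.55  0.02]
```

View pics/w13.png

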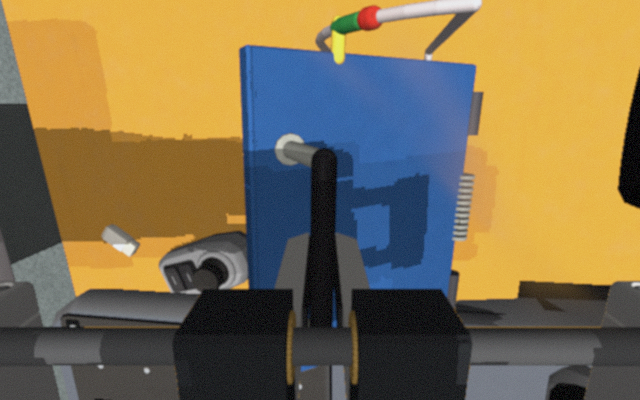

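{"name": "arm_command", "arguments": {"deltas": [{"xyz":[0.0069,-0.0002,0.0052],"turn":[0.0027,0.05,0]},{"xyz":[0.0072,-0.0002,0.0047],"turn":[0.0027,0.05,0]},{"xyz":[0.0074,-0.0002,0.0043],"turn":[0.0027,0.05,0]},{"xyz":[0.0077,-0.0002,0.0038],"turn":[0.0027,0.05,0]},{"xyz":[0.0079,-0.0002,0.0034],"turn":[0.0027,0.05,0]},{"xyz":[0.0041,-0.0001,0.0014],"turn":[0.0015,0.025,0]},{"xyz":[0,0,0],"turn":[0,0,0]},{"xyz":[0,0,0],"turn":[0,0,0]}]}}

```text
clock: 16.68
eef_pos: [676.0, 13.4, 218.2]
eef_rot: [-2.714, -0.0, 1.515]
wrist_force: [-2.1, -8.7, 3.2]
finger_gap: 11.3
```

Run:
```python
from h import *
from cell import *
st=read_state();print(st["wrist_force"],st["eef_pos"],st["finger_gap"],st["joints"].round(2))
c=camera("wrist");cv2.imwrite("pics/w14.png",c["color"][:,:,::-1])
c=camera("top");crop(c,255,100,455,250,4,"top14c.png")
G=st["eef_pos"]-8*R.from_euler("xyz",st["eef_rot"]).as_matrix()[:,2]
print(G, "th est",np.arctan2(G[2]-84.2,(724.5-G[0])/np.cos(.055))-np.arctan2(48,140))
```

```text
[-2.10731168 -8.74678709  3.20852011] [675.99858829  13.37743155 218.15226097] 11.323594174867432 [-0.04  0.91  0.63  0.01  2.03  0.02]
[679.31289869  13.19060303 225.43102746] th est 0.930400399977102
```

View pics/w14.png

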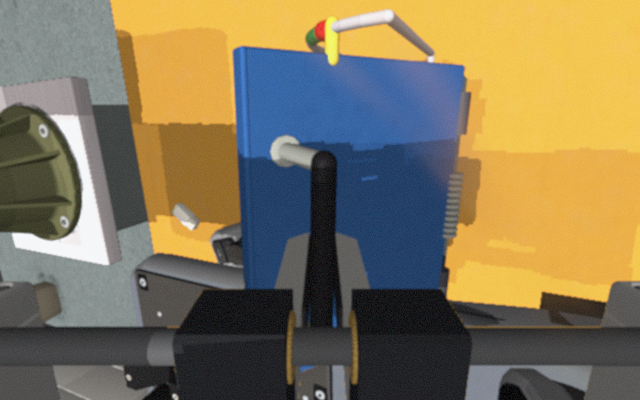

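View pics/top14c.png

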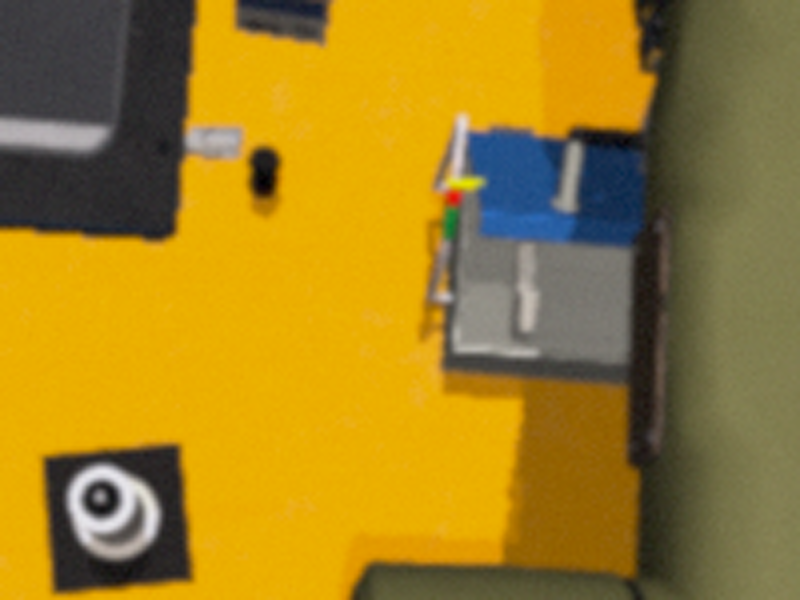

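{"name": "arm_command", "arguments": {"deltas": [{"xyz":[-0.0041,0.0003,-0.0014],"turn":[-0.0015,-0.025,0]},{"xyz":[-0.0079,0.0005,-0.0034],"turn":[-0.0027,-0.05,0]},{"xyz":[-0.0077,0.0005,-0.0038],"turn":[-0.0027,-0.05,0]},{"xyz":[-0.0074,0.0005,-0.0043],"turn":[-0.0027,-0.05,0]},{"xyz":[-0.0036,0.0003,-0.0024],"turn":[-0.0014,-0.025,0]},{"xyz":[0,0,0],"turn":[0,0,0]},{"xyz":[0,0,0],"turn":[0,0,0]},{"xyz":[0,0,0],"turn":[0,0,0]},{"xyz":[0,0,0],"turn":[0,0,0]}]}}

```text
clock: 17.9
eef_pos: [645.1, 15.6, 202.7]
eef_rot: [-2.914, -0.0, 1.516]
wrist_force: [-2.6, -9.8, 1.4]
finger_gap: 10.9
```

Run:
```python
from h import *
from cell import *
st=read_state();print(st["wrist_force"],st["eef_pos"],st["finger_gap"],abs(st["qd"]).max())
c=camera("wrist");cv2.imwrite("pics/w15.png",c["color"][:,:,::-1])
c=camera("side");crop(c,200,120,400,270,4,"side15c.png")
G=st["eef_pos"]-8*R.from_euler("xyz",st["eef_rot"]).as_matrix()[:,2]
print(G, "th est",np.arctan2(G[2]-84.2,(724.5-G[0])/np.cos(.055))-np.arctan2(48,140))
```

```text
[-2.57619263 -9.80863304  1.43355086] [645.09042654  15.56577053 202.69416085] 10.850758987107552 0.002032033902174382
[646.8931159   15.46687427 210.487782  ] th est 0.688793136116546
```

View pics/w15.png

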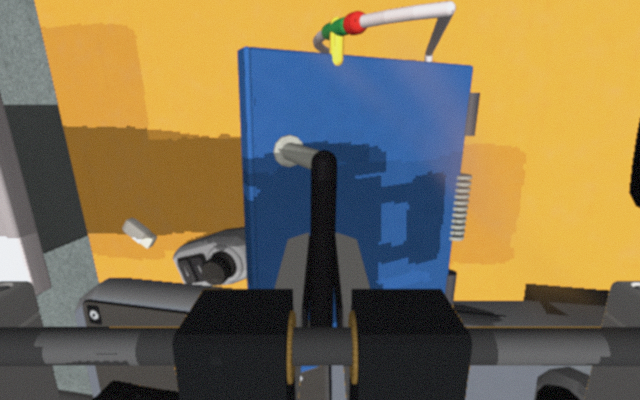

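View pics/side15c.png

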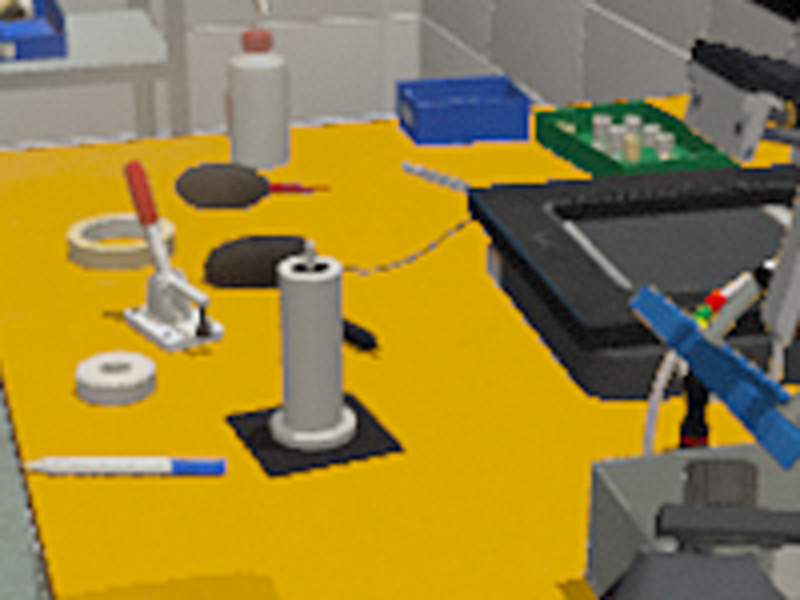

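Pointer is at (337,45), in the green band with the red mark at (352,22) ahead of it. The sleeve stands on the mat, the bystanders look unmoved, and the arm is still.

Run:
```python
from cell import *
print(sign_off())
```

```text
the job is handed in; nothing more can be done
None
```

The sleeve is standing on its flange on the mat, and I'm holding the cover by its handle in the green zone. I handed the job in at about 18 s; no verdict was reported.

- **Sleeve:** I gripped it across the barrel, turned it upright, set it down near the middle of the mat and let go. The last side picture shows it upright and untouched.
- **Cover:** I raised it by the bar to about 0.93 rad, where the pointer was past the red mark. I then eased it back to about 0.69 rad, worked out from the arm's pose. The last wrist picture shows the pointer in the green. The grip opening is 10.9 mm on the 12 mm bar, and the arm is still.
- **Other things:** the ones visible in the last pictures look unmoved. I did not measure them.
- **Sideways pull:** about 10 N of sideways force on the handle remained at the end. My estimate of the hinge direction or position was probably slightly off. This is well below the limits, so I left it.

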